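Feed the loose bolts into the narrow-necked parts jar

ROBOT

A 6-joint arm with a two-finger parallel gripper is mounted at the origin on a cart in front of the work surface, level with it; the furniture and walls round the work are solid. World frame = base frame: x ahead of the robot, y to its left, z up, the work surface at z = 0. Lengths are in m, angles in rad, forces in N, time in s.
With the tool pointing down it reaches from about 0.35 to 0.975 m from the base axis. Payload 4.9 kg.
Tool frame: the origin (TCP) lies between the finger pads; the fingertips stand 14 mm ahead of it and the grasp point (between the pads) lies 5 mm behind it (manip.tcp_to_tips is the distance from the TCP to the fingertips, in m); z points along the fingers, y is the line along which they close (so a half turn about z gives the same grasp; the last joint's range is limited). The gripper opens to 85 mm and grips with 20 to 120 N. Pads are 22 mm wide; open, the fingers measure 114 mm over their backs; the gripper's body (76 mm by 85 mm) begins 54 mm behind the grasp point. The pads swing forward as they close: fully open they stand 13 mm farther back than shut.
Start: joints at [-1.42, 0.053, 1.613, -0, 1.476, -0.119], TCP at [0.167, -0.602, 0.245] pointing down, gripper open.
Joint ranges: [-3.01, 3.01], [-1.01, 2.22], [0.06, 2.58], [-1.02, 4.17], [0.09, 2.62], [-3.14, 3.14]. Speed limits (rad/s): [2.57, 2.57, 3.14, 3.14, 3.14, 3.14].

INTERFACE

Orientations are given as a unit quaternion [w, x, y, z].
In Python, from plant import manip gives the robot as it stands.
- The arm moves only by the tool servo_tool, never from a script. Its argument "moves" is a list that holds one entry, the list of rows, each a list of 7 numbers: the shift along the tool's x, y, z in mm, then the turn, a rotation vector about the tool's x, y, z in degrees, then the finger opening in mm, from 0 to 85.4. In form: [[[x, y, z, ax, ay, az, fingers], ...]]. A call has 1 to 12 rows; each row shifts and turns the commanded pose from where the row before left it, along the tool's axes as they then stand; what a row does not reach is not made up. A row lasts 1/8 s, in which the tool goes at most 62.5 mm and 10.7 degrees, less where a joint would pass 70% of its speed; a pose out of reach is approached as far as the arm can. A call with a gripper value outside its range is refused whole. The fingers move at their own pace and stop on an object; the grip force is fixed at half the most. Time passes only in rows, so rows that do not move let the fingers close. It gives the time, the measured TCP pose, the force, the opening and the grip force at its end, in the units of the state.
- manip.state(): the state, without advancing time (a new reading comes with each control period).
- manip.grab_frame(name): name is "scene" or "top" or "wrist"; returns a dict with "image" (480x640x3 uint8, blue, green, red), "mtx" (3x3 intrinsics, pixels), "eye" and "rotation" of the camera in the world. Camera axes: x right, y down, z forward; pixel columns grow to the right and rows downward; lengths in m; the calibration is good to about 2 mm. The wrist camera is an equidistant fisheye: a pixel r from the principal point sees the ray r / f radians off the axis. A picture is of the moment at which its call begins. There is no depth.
- manip.job_done(): hands the job in; it is judged then, once.
The state is a dict: "time": time; "joint_pos": joint angles; "joint_vel": joint speeds; "joint_efforts": joint torques, N m; "tool_pos": TCP position; "tool_rot": TCP orientation; "contact_force": force on the tool from outside, world axes, zero at the start; "ft_torque": the same for the moment, N m; "gripper_width": opening from 0.0 (shut) to 1.0 (fully open); "grasp_force": force on a finger pad.
Only numpy, scipy, OpenCV 4.12 (cv2) and the standard library are available. Lean on these libraries where they do the work, as an engineer would, in place of code of your own. Each camera call takes 0.05 s, during which the arm holds its last target. There are 200 camera calls.

TASK

Two tall hex bolts were left standing among the shorter brass pipe fittings at the front of the bench. Put both bolts away, one after the other, through the narrow neck of the deep parts jar. Leave the jar standing upright where it is and do not disturb the pipe fittings.

Things in the scene. Friction and masses are not known exactly. Their poses are not given: they have to be found in the camera images.
- jar: Open plain grey plastic parts jar, 165 mm high, loose on the bench, about 0.7 kg. Round body 104 mm across up to 105 mm high, then a sloping shoulder, then a straight narrow neck 54 mm across outside from 134 to 165 mm high. Origin: centre of its underside, z up. Wall 4 mm; the inner floor lies 5 mm up and rises to a blunt cone 30 mm high near the middle, so that nothing stays standing on it.
- jar_mouth (a point): Centre of the jar's round mouth at the rim, 165 mm above the bench. The clear opening is 46 mm across and stays so down the 31 mm long neck; the jar is 96 mm wide inside below it.
- bolt_a: One of two alike brass hex bolts, 67 mm long, standing upright on its head. Hex head 20 x 23 mm, about 9 mm thick; shank straight up, about 11 mm across at its tip; to the fingers it is slightly conical, about 16 mm across half way up. Grip the upper half of the shank from above. 0.06 to 0.13 kg. Origin: centre of the head's underside on the bench, z up along the shank.
- bolt_b: The other of two alike brass hex bolts, 67 mm long, standing upright on its head. Hex head 20 x 23 mm, about 9 mm thick; shank straight up, about 11 mm across at its tip; to the fingers it is slightly conical, about 16 mm across half way up. Grip the upper half of the shank from above. 0.06 to 0.13 kg. Origin: centre of the head's underside on the bench, z up along the shank.
- bolt_a_mid (a point): Point half way along the first bolt, on its axis, 34 mm from the head's underside.
- bolt_b_mid (a point): Point half way along the second bolt, on its axis, 34 mm from the head's underside.
- fitting_a: One of two brass pipe fittings, bystander: short and stout, 24 x 27 mm across and 34 mm high, standing on its hexagon among the bolts (half their height). Stays where it is. Origin: centre of its underside, z up.
- fitting_b: The other of two brass pipe fittings, bystander: short and stout, 24 x 27 mm across and 34 mm high, standing on its hexagon among the bolts (half their height). Stays where it is. Origin: centre of its underside, z up.
Mind the look-alikes: they are no part of the job. Leave any blue look-alike of the bolt_a alone.

How it is judged:
On the way, in this order (a step that is already met when the one before it is completed fails the run):
1. one bolt is in the body of the jar (((z of bolt_a_mid in the frame of jar between 0 and 0.1 m and horizontal distance between bolt_a_mid and jar below 0.05 m) or (z of bolt_b_mid in the frame of jar between 0 and 0.1 m and horizontal distance between bolt_b_mid and jar below 0.05 m))), for 0.2 s.
2. both bolts are in the body of the jar (z of bolt_a_mid in the frame of jar between 0 and 0.1 m and horizontal distance between each of bolt_a_mid, bolt_b_mid and jar below 0.05 m and z of bolt_b_mid in the frame of jar between 0 and 0.1 m), for 0.2 s.
At the end, for the whole second after the job is handed in: Both bolts lie at rest inside the jar, their middles less than 100 mm above its underside and within 50 mm of its axis; the jar stands upright (within 0.1 rad) within 60 mm of where it was, and both pipe fittings are within 30 mm of where they were (all of step 2 and angle between jar's own z axis and vertical below 0.1 rad and distance of jar from where it was at the start of the episode below 0.06 m and linear speed of jar below 0.03 m/s and linear speed of each of bolt_a, bolt_b below 0.05 m/s and distance of each of fitting_a, fitting_b from where it was at the start of the episode below 0.03 m); the robot touches nothing.
It fails at once if the jar is knocked over (tilted more than 0.5 rad) (angle between jar's own z axis and vertical above 0.5 rad).
It fails at once if a pipe fitting is shifted by more than 30 mm (distance of fitting_a from where it was at the start of the episode above 0.03 m).
It fails at once if a pipe fitting is shifted by more than 30 mm (distance of fitting_b from where it was at the start of the episode above 0.03 m).
It also fails if it takes over 61 s, if anything falls off the work surface, if the arm or the gripper's body presses on something with over 40 N, if the wrist force passes 120 N, or if a joint passes its speed limit or range.

## Working session

There is one attempt and no reset: what is moved stays moved. The work goes in short steps, Python scripts to look and compute and a tool call to move; the robot and the scene stay as the last step left them, time stands still between calls to the robot, and variables do not carry over. Pictures are saved under pics/ and viewed, at most 14 in all, crops included, and the job is handed in when it is done.

Besides the shell and the picture viewer there is one more tool, called after "Call:" as name(argument=value, ...), one argument or row to a line, values as JSON. servo_tool: Moves the arm, as the interface text tells. Its arguments: {"type":"object","properties":{"moves":{"type":"array"}},"required":["moves"]}

```bash
mkdir -p pics; cat > h.py <<'E'
import numpy as np, cv2
from plant import manip
def grab(n,f):
    d=manip.grab_frame(n); cv2.imwrite(f'pics/{f}.png',d['image']); np.savez(f'pics/{f}.npz',**{k:d[k] for k in('mtx','eye','rotation')}); return d
def ray(f,u,v,fish=False):
    d=np.load(f'pics/{f}.npz'); K=d['mtx']; x=(u-K[0,2])/K[0,0]; y=(v-K[1,2])/K[1,1]
    if fish:
        r=np.hypot(x,y)+1e-12; c=np.array([x/r*np.sin(r),y/r*np.sin(r),np.cos(r)])
    else: c=np.array([x,y,1])
    return d['eye'],d['rotation']@c
def atz(f,u,v,z,fish=False):
    e,r=ray(f,u,v,fish); return e+r*(z-e[2])/r[2]
def tri(*obs):
    A=np.zeros((3,3));b=np.zeros(3)
    for o in obs:
        e,r=ray(*o); r=r/np.linalg.norm(r); P=np.eye(3)-np.outer(r,r); A+=P;b+=P@e
    return np.linalg.solve(A,b)
def proj(f,p):
    d=np.load(f'pics/{f}.npz'); c=d['rotation'].T@(np.array(p)-d['eye']); q=d['mtx']@c; return q[:2]/q[2]
E
python3 - <<'E'
from h import *
for n in('scene','top'):
    d=grab(n,n); print(n,d['eye'],d['rotation'].round(3).tolist())
a=manip.state();print(a['tool_pos'],a['tool_rot'],a['time'])
E
```

```text
scene [0.19635075 0.83314718 0.69540762] [0.099, -0.213, 0.876, -0.422]
top [0.38601678 0.18415921 0.99076413] [-0.056, 0.713, -0.697, 0.043]
[ 0.16651742 -0.60184613  0.24418719] [-9.32800894e-04  9.90910612e-01  1.34518732e-01 -1.98370922e-05] 0.1
```

View pics/scene.png

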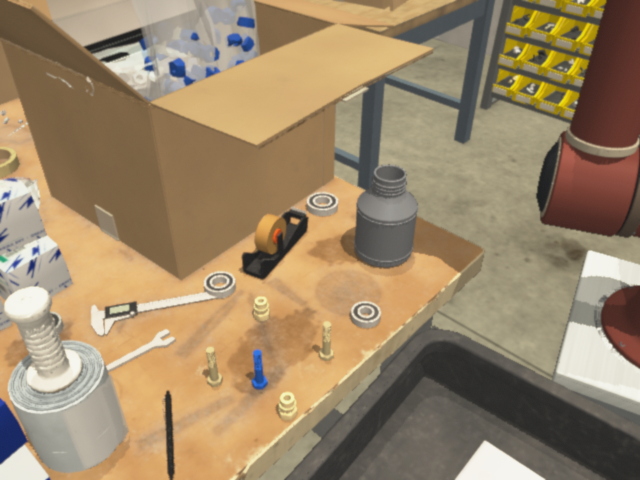

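View pics/top.png

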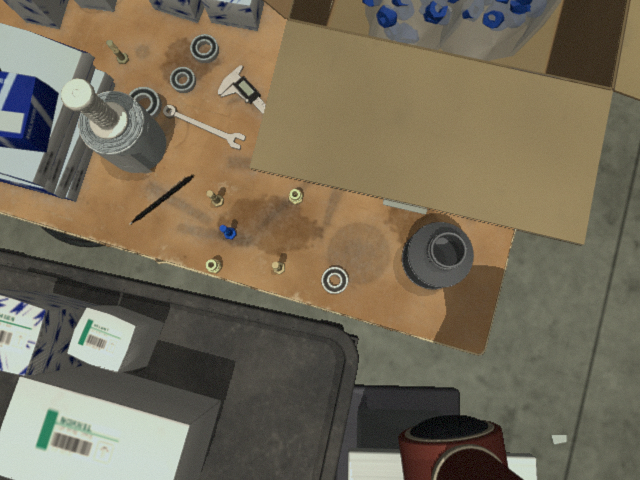

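Bolt candidates in the top picture are brass (216,198), brass (279,267), blue (229,232) and a far-back one at (118,50). The fittings are at (296,196) and (213,265). The two front brass ones fit the description, since they are slender, brass and among the fittings. I'll confirm that in an enlarged crop.

```bash
python3 - <<'E'
import re
s=open('h.py').read()
s=s.replace("from plant import manip","from plant import manip\nfrom scipy.spatial.transform import Rotation as R")
s=s.replace("return d\ndef ray","return d\ndef rot(q): return R.from_quat(np.roll(q,-1)).as_matrix()\ndef ray").replace("d['rotation']","rot(d['rotation'])").replace("'rotation')})","'rotation')})")
open('h.py','w').write(s)
t=__import__('cv2');cv2=t
a=cv2.imread('pics/top.png')[180:290,190:310];b=cv2.imread('pics/scene.png')[285:425,190:350]
a=cv2.resize(a,(400,367),interpolation=2); b=cv2.resize(b,(400,350),interpolation=2)
c=__import__('numpy').zeros((367,800,3),'uint8');c[:,:400]=a;c[:350,400:]=b
cv2.imwrite('pics/crop.png',c)
E
python3 - <<'E'
from h import *
o=dict(A=((213,349),(216,193)),B=((326,323),(279,265)),jar=((391,171),(446,249)))
for k,(s,t) in o.items(): print(k,tri(('scene',*s),('top',*t)).round(4))
for f,p in dict(fa=(296,195),fb=(213,265),blue=(229,232)).items(): print(f,atz('top',*p,.034).round(4))
for u,v in((251,170),(584,243)): print('flap',atz('top',u,v,.2).round(3))
print(tri(('scene',261,143),('top',251,170)), tri(('scene',432,48),('top',584,243)))
E
```

```text
A [0.5825 0.3963 0.0555]
B [0.462  0.283  0.0603]
jar [0.4792 0.0231 0.1697]
fa [0.5867 0.2598 0.034 ]
fb [0.46   0.3998 0.034 ]
blue [0.5183 0.3749 0.034 ]
flap [0.588 0.314 0.2  ]
flap [ 0.491 -0.166  0.2  ]
[0.55242185 0.29131953 0.33485149] [ 0.47292827 -0.10781436  0.33199771]
```

View pics/crop.png

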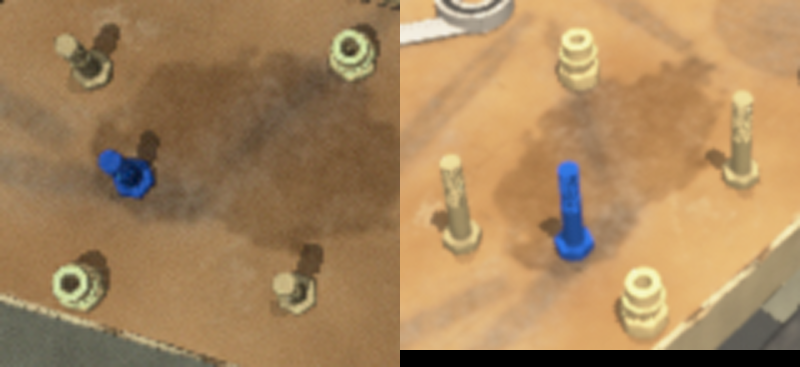

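The crop confirms it: the two slender brass bolts have tips at about top (209.5,193) and (274.5,265.5), a blue look-alike stands between them, and the fittings are stout. The box flap's front edge is at z≈0.33, just behind the jar mouth. I'll lean the tool about 30° back towards the robot and keep the bolts vertical.

```bash
cat >> h.py <<'E'
def lean(deg,yaw=0): # tool rotation leaning back toward -x, closing axis along y
    a=np.radians(deg); M=np.array([[np.cos(a),0,np.sin(a)],[0,-1,0],[np.sin(a),0,-np.cos(a)]])
    return R.from_euler('z',yaw,degrees=True).as_matrix()@M
def rows(p0,M0,p1,M1,n):
    rv=R.from_matrix(M0.T@M1).as_rotvec(); M=M0
    for i in range(n):
        print(np.r_[M.T@(p1-p0)/n*1e3,np.degrees(rv)/n].round(1).tolist()); M=M@R.from_rotvec(rv/n).as_matrix()
def now():
    s=manip.state(); return np.array(s['tool_pos']),rot(np.array(s['tool_rot'])),s
E
python3 - <<'E'
from h import *
o=dict(Atip=((210,349),(209.5,193.2)),Abase=((214.8,380),(217.6,201)),Btip=((326.4,323.8),(274.3,265.5)),Bbase=((326.4,355.8),(280,268.5)))
for k,(s,t) in o.items(): print(k,tri(('scene',*s),('top',*t)).round(4), atz('top',*t,.067 if 'tip' in k else .003).round(4), atz('scene',*s,.067 if 'tip' in k else .003).round(4))
im=cv2.imread('pics/top.png')
p,M,s=now()
W=np.array([.38,-.15,.30]); rows(p,M,W,lean(30),9)
rows(W,lean(30),np.array([.36,.2,.26]),lean(30),7)
# rim of jar: dark/bright ellipse crops
c=np.hstack([cv2.resize(im[210:300,395:485],(400,400),interpolation=2),cv2.resize(cv2.imread('pics/scene.png')[150:240,345:435],(400,400),interpolation=2)])
cv2.imwrite('pics/jar.png',c)
E
```

```text
Atip [0.5799 0.4051 0.0657] [0.5798 0.4049 0.067 ] [0.5788 0.4059 0.067 ]
Abase [ 5.796e-01  4.053e-01 -1.000e-04] [0.5791 0.4046 0.003 ] [0.5778 0.4072 0.003 ]
Btip [0.4593 0.2898 0.0665] [0.459  0.2896 0.067 ] [0.4594 0.2903 0.067 ]
Bbase [ 0.4596  0.2873 -0.0047] [0.4589 0.2865 0.003 ] [0.4569 0.2934 0.003 ]
[36.2, -42.1, -6.1, -0.5, 3.3, 1.7]
[35.3, -43.1, -4.4, -0.5, 3.3, 1.7]
[34.2, -44.1, -2.7, -0.5, 3.3, 1.7]
[33.0, -45.0, -1.1, -0.5, 3.3, 1.7]
[31.7, -46.0, 0.4, -0.5, 3.3, 1.7]
[30.3, -46.9, 1.8, -0.5, 3.3, 1.7]
[28.8, -47.8, 3.1, -0.5, 3.3, 1.7]
[27.2, -48.6, 4.3, -0.5, 3.3, 1.7]
[25.4, -49.4, 5.5, -0.5, 3.3, 1.7]
[-5.3, -50.0, 3.5, 0.0, 0.0, 0.0]
[-5.3, -50.0, 3.5, 0.0, 0.0, 0.0]
[-5.3, -50.0, 3.5, 0.0, 0.0, 0.0]
[-5.3, -50.0, 3.5, 0.0, 0.0, 0.0]
[-5.3, -50.0, 3.5, 0.0, 0.0, 0.0]
[-5.3, -50.0, 3.5, 0.0, 0.0, 0.0]
[-5.3, -50.0, 3.5, 0.0, 0.0, 0.0]
```

View pics/jar.png

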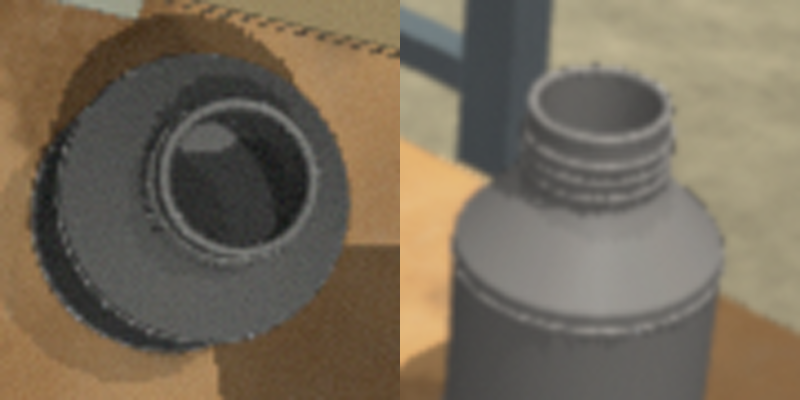

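Mouth centre: top (448.6,250.5) and scene (389.8,173.6).

Call:
servo_tool(
  moves=[
    [[36,-42,-6,-0.5,3.3,1.7,45],[35,-43,-4.5,-0.5,3.3,1.7,45],[34,-44,-2.5,-0.5,3.3,1.7,45],[33,-45,-1,-0.5,3.3,1.7,45],[32,-46,0.5,-0.5,3.3,1.7,45],[30,-47,2,-0.5,3.3,1.7,45],[29,-48,3,-0.5,3.3,1.7,45],[27,-48.5,4.5,-0.5,3.3,1.7,45],[25.5,-49.5,5.5,-0.5,3.3,1.7,45],[0,0,0,0,0,0,45]],
  ],
)

```text
time: 1.35
tool_pos: [0.3811, -0.1476, 0.2984]
tool_rot: [0.004, 0.966, 0.002, 0.259]
contact_force: [-0.4, 0.1, -0.8]
gripper_width: 0.53
grasp_force: 0.0
```

```bash
python3 - <<'E'
from h import *
print('mouth',tri(('scene',389.8,173.6),('top',448.6,250.5)), atz('top',448.6,250.5,.165),atz('scene',389.8,173.6,.165))
p,M,s=now(); print(p,M.round(3).tolist(),np.round(s['joint_pos'],2),s['time'])
E
```

```text
mouth [0.48019658 0.01827907 0.16132745] [0.47959358 0.01895702 0.165     ] [0.47843416 0.02392656 0.165     ]
[ 0.3811245  -0.14757857  0.29842653] [[0.866, 0.002, 0.5], [0.006, -1.0, -0.006], [0.5, 0.008, -0.866]] [-0.79 -0.92  2.28  0.37  1.4   0.78] 1.35
```

Call:
servo_tool(
  moves=[
    [[8,-49,12,0,0,0,45],[8,-49,12,0,0,0,45],[8,-49,12,0,0,0,45],[-5,-48,8,0,0,0,45],[-5,-48,8,0,0,0,45],[-5,-48,9,0,0,0,45],[-13,-48,20,0,0,0,45],[-13,-48,20,0,0,0,45],[-13,-48,20,0,0,0,45],[-13,0,20,0,0,0,45],[0,0,0,0,0,0,45]],
  ],
)

```text
time: 2.72
tool_pos: [0.4149, 0.2814, 0.1479]
tool_rot: [0.006, 0.967, -0.001, 0.255]
contact_force: [-0.3, -1.1, 0.3]
gripper_width: 0.53
grasp_force: 0.0
```

```bash
python3 - <<'E'
from h import *
grab('wrist','w1')
p,M,s=now(); print(p,M.round(3).tolist(),np.round(s['joint_pos'],2),s['time'])
print((M.T@(np.array([.4615,.290,.0477])-p)*1e3).round(1))
E
```

```text
[0.41592401 0.28169924 0.150184  ] [[0.868, -0.006, 0.497], [-0.001, -1.0, -0.011], [0.497, 0.009, -0.868]] [ 0.6  -0.41  2.24 -0.38  0.91  2.35] 2.775
[-11.4  -9.6 111.5]
```

View pics/w1.png

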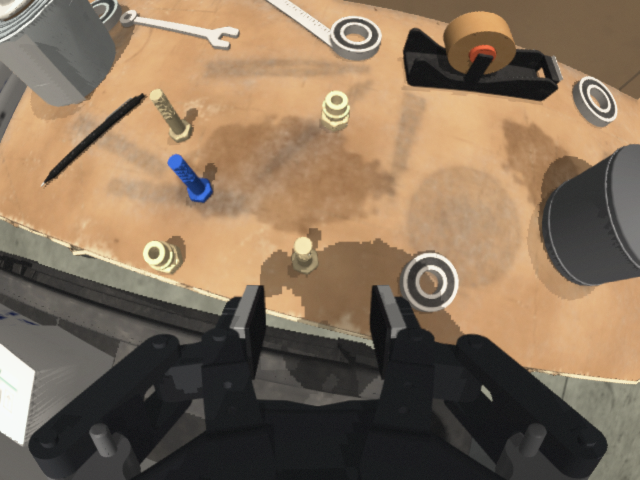

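The wrist view shows bolt B with its tip at (303,244) and its base at about (306,263), ahead of the fingers. The fitting is at (160,256), blue at (190,180) and bolt A at (167,115). I'll check these with the fisheye model.

```bash
python3 - <<'E'
from h import *
print(atz('w1',303,244,.067,True),atz('w1',306,262,.006,True))
print('A',atz('w1',156,95,.067,True),atz('w1',180,132,.006,True), 'blue',atz('w1',202,190,.006,True))
E
```

```text
[0.46102685 0.28948882 0.067     ] [0.45828507 0.28878405 0.006     ]
A [0.57900926 0.4060358  0.067     ] [0.57723107 0.40553241 0.006     ] blue [0.51955638 0.37786125 0.006     ]
```

Call:
servo_tool(
  moves=[
    [[-6,-5,10,0,0,0,45],[-5.5,-4.5,26,0,0,0,45],[0,0,26,0,0,0,45],[0,0,26,0,0,0,45],[0,0,23,0,0,0,45],[0,0,0,0,0,0,45],[0,0,0,0,0,0,45]],
  ],
)

```text
time: 3.65
tool_pos: [0.462, 0.2915, 0.0508]
tool_rot: [0.004, 0.966, -0.002, 0.259]
contact_force: [0.2, 0.7, -0.4]
gripper_width: 0.526
grasp_force: 0.0
```

```bash
python3 - <<'E'
from h import *
grab('wrist','w2')
p,M,s=now(); print(p,M.round(3).tolist(),(M.T@(np.array([.4605,.2895,.0477])-p)*1e3).round(1))
E
```

```text
[0.46205672 0.29176854 0.05117202] [[0.866, -0.006, 0.501], [-0.002, -1.0, -0.008], [0.501, 0.006, -0.866]] [-3.1  2.3  2.2]
```

View pics/w2.png

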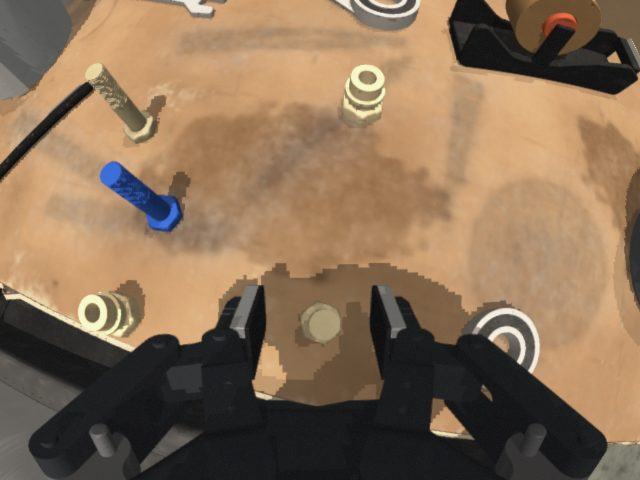

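Bolt B's tip at (320,323) is centred between the pads, so I'll close and lift.

Call:
servo_tool(
  moves=[
    [[-1,1,2,0,0,0,45],[0,0,0,0,0,0,0],[0,0,0,0,0,0,0],[0,0,0,0,0,0,0],[0,0,0,0,0,0,0],[0,0,0,0,0,0,0],[2.5,0,-4.3,0,0,0,0],[7.5,0,-13,0,0,0,0],[15,0,-26,0,0,0,0],[15,0,-26,0,0,0,0],[15,0,-26,0,0,0,0],[0,0,0,0,0,0,0]],
  ],
)

```text
time: 5.2
tool_pos: [0.4633, 0.2924, 0.1618]
tool_rot: [0.002, 0.965, -0.002, 0.261]
contact_force: [0.6, -1.2, -1.8]
gripper_width: 0.156
grasp_force: 57.9
```

```bash
python3 - <<'E'
from h import *
grab('wrist','w3');grab('scene','s3')
p,M,s=now(); print(p,M.round(3).tolist(),s['gripper_width'],s['grasp_force'])
q=proj('s3',p).astype(int);print(q)
a=cv2.imread('pics/s3.png');u,v=q
c=np.hstack([cv2.resize(a[v-70:v+80,u-75:u+75],(400,400)),cv2.resize(cv2.imread('pics/w3.png')[240:440,220:420],(400,400))])
cv2.imwrite('pics/c3.png',c)
E
```

```text
[0.46128198 0.29104619 0.15712048] [[0.867, -0.005, 0.499], [-0.001, -1.0, -0.009], [0.499, 0.007, -0.867]] 0.15330830022193728 57.851545554731274
[325 276]
```

View pics/c3.png

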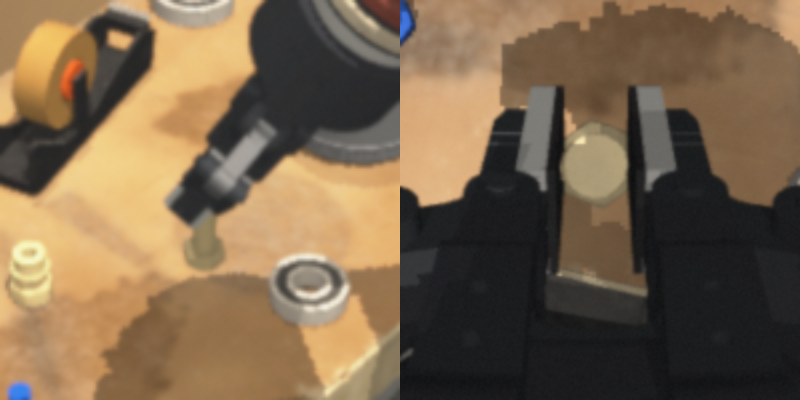

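Bolt B is held upright. Next: raise it and carry it over the mouth.

Call:
servo_tool(
  moves=[
    [[13,0,-22,0,0,0,0],[13,0,-22,0,0,0,0],[12,0,-22,0,0,0,0],[1.7,34,1,0,0,0,0],[1.7,34,1,0,0,0,0],[1.7,34,1,0,0,0,0],[1.7,34,1,0,0,0,0],[1.7,34,1,0,0,0,0],[1.7,34,1,0,0,0,0],[1.7,34,1,0,0,0,0],[1.7,32,1,0,0,0,0],[0,0,0,0,0,0,0]],
  ],
)

```text
time: 6.8
tool_pos: [0.4752, 0.0198, 0.2328]
tool_rot: [0.004, 0.967, -0.004, 0.256]
contact_force: [-0.5, 0.4, -0.2]
gripper_width: 0.157
grasp_force: 58.1
```

```bash
python3 - <<'E'
from h import *
grab('top','t4');grab('wrist','w4')
p,M,s=now(); print(p,M.round(3).tolist(),s['gripper_width'],s['contact_force'],s['time'])
print((M.T@(np.array([.479,.021,p[2]])-p)*1e3).round(1))
a=cv2.imread('pics/t4.png')
c=np.hstack([cv2.resize(a[180:330,370:520],(400,400)),cv2.resize(cv2.imread('pics/w4.png')[240:440,220:420],(400,400))])
cv2.imwrite('pics/c4.png',c)
E
```

```text
[0.47532718 0.02165    0.23337445] [[0.868, -0.006, 0.496], [-0.002, -1.0, -0.008], [0.496, 0.006, -0.868]] 0.15720703850435716 [ 0.12817235  0.29059915 -0.18695131] 6.9
[3.2 0.6 1.8]
```

View pics/c4.png

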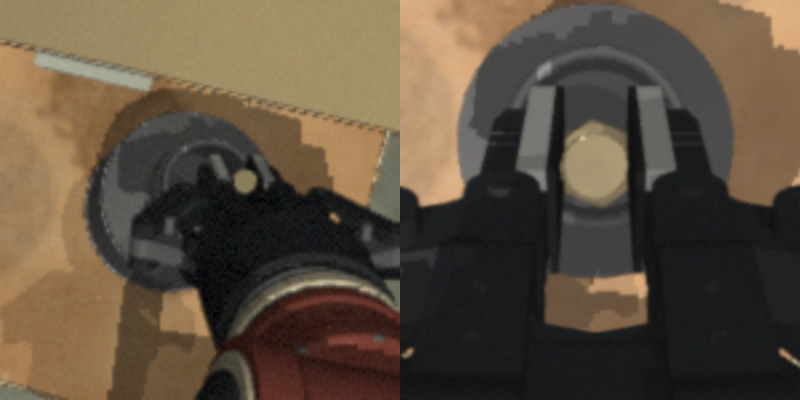

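Bolt and neck are concentric in the wrist view, and the flap edge is clear behind. I'll lower about 38 mm and check the force before releasing.

Call:
servo_tool(
  moves=[
    [[3,0.5,2,0,0,0,0],[-5,0,8.5,0,0,0,0],[-5,0,8.5,0,0,0,0],[-5,0,8,0,0,0,0],[-4,0,8,0,0,0,0],[0,0,0,0,0,0,0],[0,0,0,0,0,0,0]],
  ],
)

```text
time: 7.78
tool_pos: [0.4798, 0.0208, 0.1974]
tool_rot: [0.004, 0.966, -0.002, 0.259]
contact_force: [-0.3, -0.2, -0.0]
gripper_width: 0.162
grasp_force: 58.1
```

No contact. Release, wait, then lift.

Call:
servo_tool(
  moves=[
    [[0,0,0,0,0,0,45],[0,0,0,0,0,0,45],[0,0,0,0,0,0,45],[0,0,0,0,0,0,45],[0,0,-10,0,0,0,45],[0,0,-25,0,0,0,45],[0,0,-30,0,0,0,45],[0,0,0,0,0,0,45]],
  ],
)

```text
time: 8.78
tool_pos: [0.4479, 0.0213, 0.2572]
tool_rot: [0.005, 0.965, -0.002, 0.262]
contact_force: [0.4, 0.3, -0.5]
gripper_width: 0.525
grasp_force: 0.0
```

```bash
python3 - <<'E'
from h import *
grab('wrist','w5')
p,M,s=now(); print(p,s['time'])
# path to above A: pre-grasp TCP 90mm back
T=np.array([.578,.4055,.050])+np.array([.0025,0,-.0043]); P=T-100e-3*lean(30)[:,2]; P[2]+=.0
print(T,P)
Q=np.array([.44,.25,.24]); rows(p,M,Q,M,1); rows(Q,M,P,M,1)
E
```

```text
[0.44754232 0.02132391 0.25499383] 8.825
[0.5805 0.4055 0.0457] [0.5305     0.4055     0.13230254]
[-14.3, -228.7, 7.1, 0.0, 0.0, 0.0]
[24.0, -156.8, 137.2, 0.0, 0.0, 0.0]
```

View pics/w5.png

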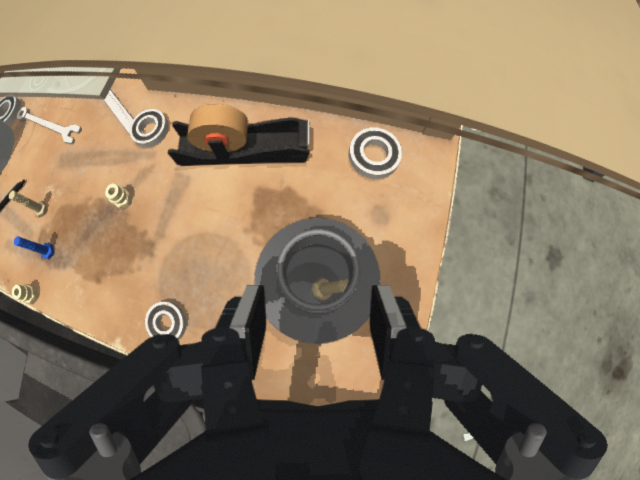

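Bolt B lies in the jar, seen through the mouth at (322,290). On to bolt A.

Call:
servo_tool(
  moves=[
    [[-3,-46,1.5,0,0,0,45],[-3,-46,1.5,0,0,0,45],[-3,-46,1.5,0,0,0,45],[-3,-46,1.5,0,0,0,45],[-3,-46,1.5,0,0,0,45],[5,-31,27,0,0,0,45],[5,-31,27,0,0,0,45],[5,-31,27,0,0,0,45],[5,-31,27,0,0,0,45],[5,-31,25,0,0,0,45],[0,0,0,0,0,0,45],[0,0,0,0,0,0,45]],
  ],
)

```text
time: 10.32
tool_pos: [0.5274, 0.4046, 0.1326]
tool_rot: [0.005, 0.966, -0.001, 0.257]
contact_force: [-1.2, 0.7, 0.2]
gripper_width: 0.527
grasp_force: 0.0
```

```bash
python3 - <<'E'
from h import *
grab('wrist','w6')
p,M,s=now(); print(p,M.round(3).tolist(),s['time'],np.round(s['joint_pos'],2))
print((M.T@(np.array([.5805,.4055,.049])-p)*1e3).round(1))
E
```

```text
[0.52761726 0.40462518 0.13366914] [[0.867, -0.005, 0.499], [-0.001, -1.0, -0.009], [0.499, 0.007, -0.867]] 10.375 [ 0.67  0.05  1.87 -0.44  0.85  2.47]
[ 3.6 -1.8 99.7]
```

View pics/w6.png

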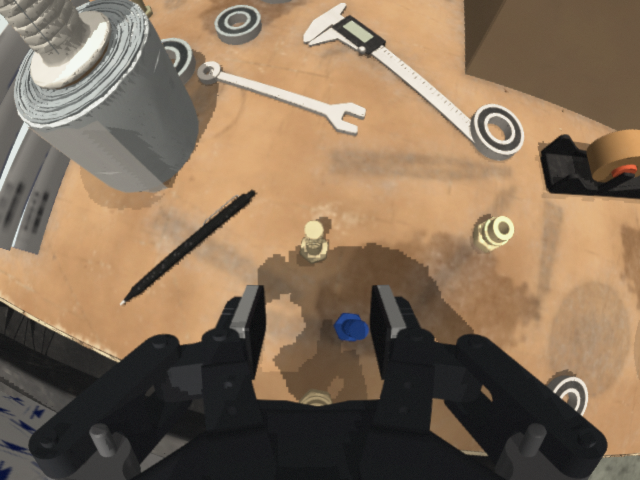

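Bolt A's tip is at (314,228) with blue below at (351,327). The tool-axis approach line passes above and ahead of blue.

Call:
servo_tool(
  moves=[
    [[2,-0.5,10,0,0,0,40],[1.5,-0.5,25,0,0,0,40],[0,0,25,0,0,0,40],[0,0,20,0,0,0,40],[0,0,15,0,0,0,40],[0,0,0,0,0,0,40],[0,0,0,0,0,0,40]],
  ],
)

```text
time: 11.25
tool_pos: [0.5787, 0.4056, 0.0543]
tool_rot: [0.004, 0.966, -0.002, 0.259]
contact_force: [0.2, 0.3, 0.5]
gripper_width: 0.469
grasp_force: 0.0
```

```bash
python3 - <<'E'
from h import *
print(atz('w6',314,228,.067,True),atz('w6',315,252,.006,True))
grab('wrist','w7')
p,M,s=now(); print(p,(M.T@(np.array([.5805,.4055,.049])-p)*1e3).round(1))
# brass blob between pads
im=cv2.imread('pics/w7.png');h=cv2.cvtColor(im,cv2.COLOR_BGR2HSV)[280:380,265:370]
m=((h[...,0]>18)&(h[...,0]<40)&(h[...,1]>50)&(h[...,2]>120)).astype('uint8')
n,_,st,c=cv2.connectedComponentsWithStats(m)
for i in range(1,n):
    if st[i,4]>80: print(st[i],c[i]+[265,280])
E
```

```text
[0.58054437 0.40605833 0.067     ] [0.57674517 0.40541487 0.006     ]
[0.57873379 0.40575526 0.05461637] [-1.3  0.2  5.7]
[  32   17   39   40 1118] [316.79338104 316.019678  ]
```

Call:
servo_tool(
  moves=[
    [[-1.5,0,5,0,0,0,40],[0,0,0,0,0,0,0],[0,0,0,0,0,0,0],[0,0,0,0,0,0,0],[0,0,0,0,0,0,0],[0,0,0,0,0,0,0],[2.5,0,-4.3,0,0,0,0],[7.5,0,-13,0,0,0,0],[15,0,-26,0,0,0,0],[15,0,-26,0,0,0,0],[15,0,-26,0,0,0,0],[0,0,0,0,0,0,0]],
  ],
)

```text
time: 12.8
tool_pos: [0.5817, 0.4075, 0.1639]
tool_rot: [0.002, 0.965, -0.002, 0.262]
contact_force: [0.0, 0.4, -1.5]
gripper_width: 0.153
grasp_force: 58.0
```

Held. I'll pull back clear of the flap corner, then traverse to the mouth.

Call:
servo_tool(
  moves=[
    [[-13,0,-26,0,0,0,0],[-13,0,-26,0,0,0,0],[-13,0,-25,0,0,0,0],[-13,0,-25,0,0,0,0],[-13,0,-25,0,0,0,0],[1,32,0.5,0,0,0,0],[1,32,0.5,0,0,0,0],[1,32,0.5,0,0,0,0],[1,32,0.5,0,0,0,0],[1,32,0.5,0,0,0,0],[1,32,0.5,0,0,0,0],[1,32,0.5,0,0,0,0]],
  ],
)

```text
time: 14.3
tool_pos: [0.4659, 0.182, 0.2362]
tool_rot: [0.004, 0.966, -0.002, 0.257]
contact_force: [-0.5, 0.1, -1.2]
gripper_width: 0.155
grasp_force: 58.3
```

Call:
servo_tool(
  moves=[
    [[1.4,32,0.8,0,0,0,0],[1.4,32,0.8,0,0,0,0],[1.4,32,0.8,0,0,0,0],[1.4,32,0.8,0,0,0,0],[1.4,32,0.8,0,0,0,0],[0,0,0,0,0,0,0],[0,0,0,0,0,0,0]],
  ],
)

```text
time: 15.18
tool_pos: [0.4734, 0.0234, 0.238]
tool_rot: [0.004, 0.966, -0.002, 0.258]
contact_force: [0.0, 0.4, -1.3]
gripper_width: 0.156
grasp_force: 58.3
```

```bash
python3 - <<'E'
from h import *
grab('wrist','w8')
p,M,s=now(); print(p,s['gripper_width'],s['contact_force'],s['time'])
print((M.T@(np.array([.480,.021,.235])-p)*1e3).round(1))
E
```

```text
[0.47349221 0.02383369 0.23820719] 0.15657881827069067 [ 0.35411309  1.09870192 -1.65975815] 15.225
[4.  2.8 6. ]
```

View pics/w8.png

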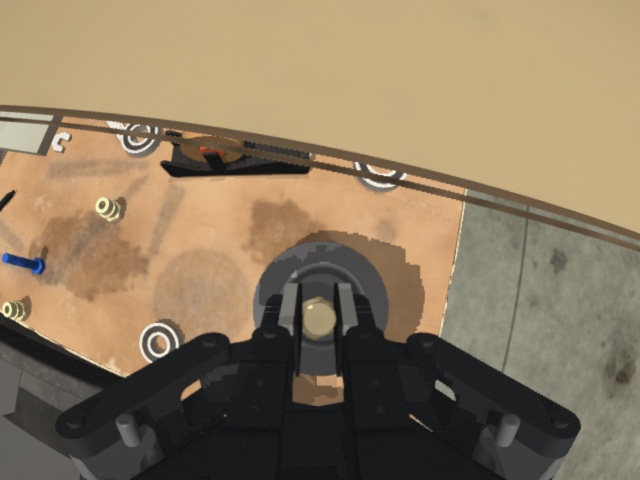

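Bolt A is held at (318,320), nearly over the neck, with the jar still upright at the same place. Correct, lower and check the force.

Call:
servo_tool(
  moves=[
    [[4,2.5,6,0,0,0,0],[-5,0,8.5,0,0,0,0],[-5,0,8.5,0,0,0,0],[-5,0,8,0,0,0,0],[-4,0,8,0,0,0,0],[0,0,0,0,0,0,0],[0,0,0,0,0,0,0]],
  ],
)

```text
time: 16.1
tool_pos: [0.4805, 0.0203, 0.1982]
tool_rot: [0.004, 0.966, -0.002, 0.259]
contact_force: [-0.5, 0.7, -2.1]
gripper_width: 0.156
grasp_force: 58.3
```

Call:
servo_tool(
  moves=[
    [[0,0,0,0,0,0,45],[0,0,0,0,0,0,45],[0,0,0,0,0,0,45],[0,0,0,0,0,0,45],[0,0,-10,0,0,0,45],[0,0,-25,0,0,0,45],[0,0,-30,0,0,0,45],[0,0,-10,0,0,0,45],[0,0,0,0,0,0,45],[0,0,0,0,0,0,45]],
  ],
)

```text
time: 17.35
tool_pos: [0.4426, 0.0211, 0.2614]
tool_rot: [0.004, 0.966, -0.002, 0.257]
contact_force: [-0.6, -0.0, 0.0]
gripper_width: 0.533
grasp_force: 0.0
```

```bash
python3 - <<'E'
from h import *
grab('wrist','w9')
print(manip.state()['contact_force'])
cv2.imwrite('pics/c9.png',cv2.resize(cv2.imread('pics/w9.png')[180:420,190:450],(780,720))[:600])
E
```

```text
[0.09393625 0.18801799 0.40635175]
```

View pics/c9.png

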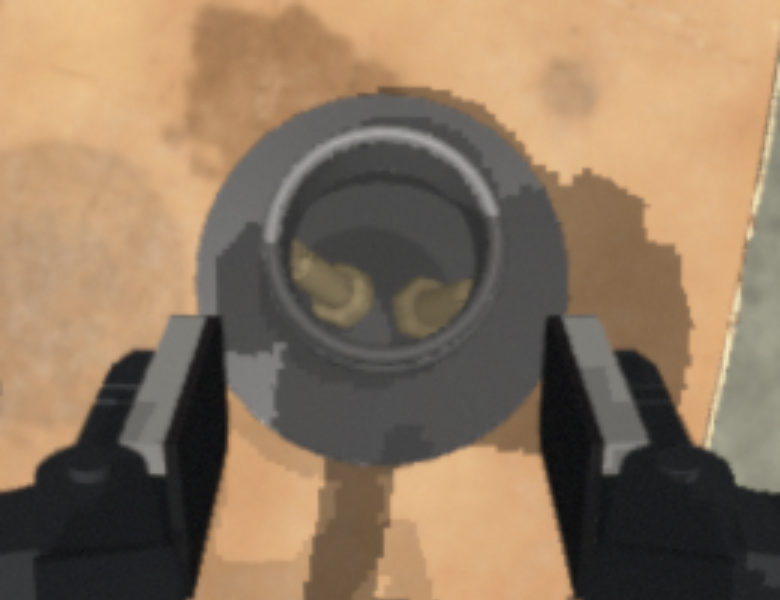

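Both bolts lie inside the jar, with heads at crop (345,295) and (415,305). The jar is upright and the gripper is clear.

```bash
python3 -c "
from plant import manip
print(manip.job_done())"
```

```text
the job is handed in; nothing more can be done
None
```

Both brass bolts are lying in the jar and the job is handed in after about 17 s of the 61 s allowed; the jar is upright in its place, I saw no contact with the fittings or the blue bolt, and the hand-in call returned no verdict.

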